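Uncork a sample vial locked in ratchet forceps

ROBOT

A 7-joint arm with a two-finger parallel gripper is mounted at the origin on the work surface. World frame = base frame: x ahead of the robot, y to its left, z up, the work surface at z = 0. Lengths are in m, angles in rad, forces in N, time in s.
With the tool pointing down it reaches from about 0.4 to 0.9 m from the base axis. Payload 5.6 kg.
Tool frame: the origin (TCP) lies on the centre line of the jaws, within the pads' length; the fingertips stand 17 mm ahead of it and the grasp point (between the pads) lies 2 mm behind it (arm.nose_length is the distance from the TCP to the fingertips, in m); z points along the fingers, y is the line along which they close (so a half turn about z gives the same grasp; the last joint's range is limited). The gripper opens to 92 mm and grips with 3 to 60 N. Pads are 20 mm wide; open, the fingers measure 128 mm over their backs; the gripper's body (75 mm by 189 mm) begins 69 mm behind the grasp point.
Start: joints at [1.255, 0.468, -0.012, 1.603, 0.006, 1.071, -0.056], TCP at [0.175, -0.626, 0.232] pointing down, gripper open.
Joint ranges: [-2.53, 2.53], [-0.31, 2.02], [-1.57, 1.55], [0.28, 2.44], [-1.29, 4.43], [0.15, 1.84], [-2.92, 2.92]. Speed limits (rad/s): [2.57, 2.57, 3.14, 3.14, 3.14, 3.14, 3.14].

INTERFACE

Orientations are given as a unit quaternion [x, y, z, w].
In Python, from rig import arm gives the robot as it stands.
- The arm moves only by the tool drive_tool, never from a script. Its arguments are lists of equal length, an entry for each row: "translation": the shift along the tool's x, y, z in mm, a list of three; "rotation": the turn, a rotation vector about the tool's x, y, z in degrees, a list of three; "fingers": the finger opening in mm, from 0 to 91.9. In form: {"translation": [[tx, ty, tz], ...], "rotation": [[ax, ay, az], ...], "fingers": [fingers, ...]}. A call has 1 to 20 rows; each row shifts and turns the commanded pose from where the row before left it, along the tool's axes as they then stand; what a row does not reach is not made up. A row lasts 1/12 s, in which the tool goes at most 41.7 mm and 7.16 degrees, less where a joint would pass 70% of its speed; a pose out of reach is approached as far as the arm can. A call is refused whole if a number of a shift passes 41.7 or a number of a turn 7.16, either way. A call with a gripper value outside its range is refused whole. The fingers move at their own pace and stop on an object; "newtons" is the grip in N (left out, the last holds). Time passes only in rows, so rows that do not move let the fingers close. It gives the time, the measured TCP pose, the force, the opening and the grip force at its end, in the units of the state.
- arm.get_obs(): the state, without advancing time (a new reading comes with each control period).
- arm.grab_frame(name): name is "scene" or "top" or "wrist"; returns (picture, depth): 420x560x3 uint8, red, green, blue; 420x560 float32, m along the optical axis (not along the pixel's ray), 0 where there is no reading.
- arm.camera_info(name): a dict with "fx", "fy", "cx", "cy" (pixels), "position" and "attitude" of the camera in the world; the wrist camera has in their place "tool_from_camera" (4x4, takes a point from camera to tool coordinates, whose origin is the TCP and whose axes are the flange's). Camera axes: x right, y down, z forward; pixel columns grow to the right and rows downward; lengths in m; the calibration is good to about 2 mm. The wrist camera is an equidistant fisheye: a pixel r from the principal point sees the ray r / f radians off the axis. A picture is of the moment at which its call begins: read the wrist's pose just before it. camera_info takes no time and is no camera call.
- arm.hand_in(): hands the job in; it is judged then, once.
The state is a dict: "time_s": time; "joints": joint angles; "joint_vel": joint speeds; "tau": joint torques, N m; "tcp_pos": TCP position; "tool_rot": TCP orientation; "contact_force": force on the tool from outside, world axes, zero at the start; "torque": the same for the moment, N m; "finger_gap": finger opening in m; "grip_force": force on a finger pad.
Only numpy, scipy, OpenCV 4.12 (cv2) and the standard library are available. Lean on these libraries where they do the work, as an engineer would, in place of code of your own. Each camera call takes 0.05 s, during which the arm holds its last target. There are 200 camera calls.

TASK

Take the tight stopper out of the vial standing between the jaws of the stand-mounted locking forceps: squeeze the handles slowly together to the second ratchet click (a third would crack the glass) and let go so that they hold the vial by themselves, then draw the stopper straight up and put it in the white dish. Afterwards unlock the forceps by pressing the right-hand ring (seen from the handle end) gently down out of the ratchet so that they spring open, and leave the vial standing in its rubber ring and everything else where it was.

Things in the scene. Friction and masses are not known exactly. Their poses are not given: they have to be found in the camera images.
- stand: Blue steel base plate 150 x 92 x 12 mm with a short post that carries large steel ratchet forceps, 250 mm long, lying level, mid-plane 48 mm above the table. Origin: on the table under the forceps' pivot. x points to the jaws, z up, +y to the left handle. Plate spans x -40 to 110 mm. Fixed. The halves swing freely about the pivot and spring open.
- pinch_left (a point): Place to squeeze the left (+y) handle: middle of its 8 mm wide, 8 mm high shank, 65 mm behind the pivot, 48 mm high, only table below. Keep the fingers between 45 and 85 mm behind the pivot: farther back they would hold the ratchet. Squeezed slowly here, some 8 N per side catches the first tooth, 15 N the second, 21 N the third: the force climbs, then drops by 3 N or more; go 1 mm past the drop.
- pinch_right (a point): The same place on the right (-y) handle. Open, the two squeeze places are 45 mm apart (53 mm over the outer faces); the rubber jaws meet the vial at about 31 mm, and each tooth then brings them a little closer.
- ring_left (a point): Centre of the left (+y) finger ring: steel ring of 31 mm outer, 19 mm inner diameter, 6 mm thick, level, 48 mm above the table, 142 mm behind the pivot. It carries the upper catch bar and is stiff: pressing it does not release. The rings are 80 mm apart when the forceps are open and about half as far when locked.
- ring_right (a point): Centre of the right (-y) finger ring, same size and height. Its rear shank is springy up and down and carries the lower bar with three saw teeth, 115 mm behind the pivot. When locked, pressing this ring straight down 2 to 5 mm (1 to 4 N) takes the teeth out and the forceps spring open; it meets a hard stop at about 9 mm.
- shank_right: The springy rear part of the right handle with that ring. Origin: on the bending line, 92 mm behind the pivot (not on the steel itself), 48 mm high. Pushes of over 20 N would bend it for good.
- jaw_left: Jaw with a black rubber V-pad (16 mm high) that bears on the vial's -y side, worked by the left handle. Origin at the pivot. The jaws bend springily, so the grip on the glass grows with every tooth. Pad tops are 56 mm above the table; nothing of the forceps is higher.
- jaw_right: The other jaw, on the vial's +y side, worked by the right handle. Origin at the pivot.
- vial_seat (a point): Where the vial stands: centre of the rubber ring (5 mm high, 1.7 mm play round the vial) on the base plate, 12 mm above the table, 75 mm ahead of the pivot on the stand's x axis.
- vial: Brown glass vial, 24 mm in diameter, 63 mm high with its 19 mm neck, 60 g, standing loose in the rubber ring between the jaws. Origin: centre of its underside. Standing free it lifts with the stopper; on the first tooth it slips; locked on the second it holds.
- stopper: Black ribbed stopper: knob 21 mm in diameter and 16 mm high on top of the vial, with a rubber plug 12 mm long below, tight in the neck (about 7 to 10 N to draw). Origin: underside of the knob, level with the vial's rim, 75 mm above the table at the start; the knob's top is at 91 mm. z up.
- dish: Loose round white ceramic dish, 90 mm across the rim, 22 mm high, wall and floor 3 to 5 mm. Origin: centre of its underside.
- wash_bottle: Loose white wash bottle, 64 mm in diameter, 205 mm high, bystander. Origin: centre of its underside.
- beaker: Loose glass beaker, 68 mm in diameter, 90 mm high, bystander. Origin: centre of its underside.
- spare_vial: Loose stoppered vial like the other one, 79 mm high, bystander standing by itself. Origin: centre of its underside.
- marker: Loose white marker pen with a blue cap, 143 mm long, bystander. Origin: middle of its underside.
- spatula: Loose steel laboratory spatula with a blue grip, 185 mm long, 15 mm high, bystander. Origin near its middle, on its underside.
- cylinder_measure: Loose measuring cylinder with a blue foot, 72 mm foot, 170 mm high, bystander. Origin: centre of its underside.

How it is judged:
On the way, in this order (a step that is already met when the one before it is completed fails the run):
1. the forceps hold the vial locked on the second tooth (rings 40 to 45 mm apart) with the fingers off the stand (distance between ring_left and ring_right between 0.04 and 0.045 m and contact force between the fingers and stand below 0.2 N and contact force between vial and jaw_left above 4 N and contact force between vial and jaw_right above 4 N), for 0.3 s.
2. the stopper is drawn clear of the neck while the vial stays locked and less than 9 mm above its seat (z of stopper in the frame of vial above 0.077 m and distance between ring_left and ring_right between 0.04 and 0.045 m and distance between vial and vial_seat below 0.009 m), for 0.1 s.
3. with the stopper in the dish, the ratchet is released and the forceps have sprung open (distance between ring_left and ring_right above 0.065 m and horizontal distance between stopper and dish below 0.038 m and height (world z) of stopper below 0.035 m), for 0.2 s.
At the end, for the whole second after the job is handed in: The forceps stand open (rings over 70 mm apart), the vial stands upright and unstoppered in its rubber ring (within 5 mm of its seat), and the stopper lies in the dish (within 38 mm of its centre, its origin under 35 mm high), all at rest (distance between ring_left and ring_right above 0.07 m and distance between vial and vial_seat below 0.005 m and angle between vial's own z axis and vertical below 0.1 rad and horizontal distance between stopper and dish below 0.038 m and height (world z) of stopper below 0.035 m and linear speed of each of stopper, vial, dish below 0.02 m/s); the robot touches nothing.
It fails at once if the jaws squeeze the glass with more than 11.5 N (it cracks; the third tooth does this) (contact force between vial and jaw_left above 11.5 N or contact force between vial and jaw_right above 11.5 N).
It fails at once if the robot pushes on the forceps or stand with more than 60 N in all (squeezing both handles counts twice) (contact force between any of the fingers, the arm and stand above 60 N).
It fails at once if the springy rear of the right handle is pushed with more than 20 N (contact force between any of the fingers, the arm and shank_right above 20 N).
It fails at once if the vial is pulled more than 12 mm off its seat or tipped (distance between vial and vial_seat above 0.012 m or angle between vial's own z axis and vertical above 0.25 rad).
It fails at once if a bystander is moved more than 30 mm or the dish more than 40 mm (distance of any of wash_bottle, beaker, spare_vial, marker, spatula, cylinder_measure from where it was at the start of the episode above 0.03 m or distance of dish from where it was at the start of the episode above 0.04 m).
It also fails if it takes over 67 s, if anything falls off the work surface, if the arm or the gripper's body presses on something with over 40 N, if the wrist force passes 120 N, or if a joint passes its speed limit or range.

## Working session

There is one attempt and no reset: what is moved stays moved. The work goes in short steps, Python scripts to look and compute and a tool call to move; the robot and the scene stay as the last step left them, time stands still between calls to the robot, and variables do not carry over. Pictures are saved under pics/ and viewed, at most 10 in all, crops included, and the job is handed in when it is done.

Besides the shell and the picture viewer there is one more tool, called after "Call:" as name(argument=value, ...), one argument or row to a line, values as JSON. drive_tool: Moves the arm, as the interface text tells. Its arguments: {"type":"object","properties":{"translation":{"type":"array","items":{"type":"array","items":{"type":"number"}}},"rotation":{"type":"array","items":{"type":"array","items":{"type":"number"}}},"fingers":{"type":"array","items":{"type":"number"}},"newtons":{"type":"number"}},"required":["translation","rotation","fingers"]}

```bash
mkdir -p pics; python3 - <<'E'
from rig import arm
import cv2,numpy as np
o=arm.get_obs();print({k:np.round(v,3).tolist() for k,v in o.items()})
for n in("scene","top","wrist"):
    p,d=arm.grab_frame(n);cv2.imwrite(f"pics/{n}0.png",p[:,:,::-1]);np.save(f"pics/{n}0d.npy",d)
    print(n,arm.camera_info(n))
E
```

```text
{'time_s': 0.0, 'joints': [1.255, 0.468, -0.012, 1.604, 0.006, 1.071, -0.056], 'joint_vel': [0.002, 0.0, -0.0, 0.002, -0.002, 0.001, -0.002], 'tau': [0.0, -52.057, -0.012, -24.375, -0.057, 0.017, 0.0], 'tcp_pos': [0.175, -0.625, 0.231], 'tool_rot': [0.991, 0.136, -0.0, -0.001], 'contact_force': [0.593, -0.207, 0.05], 'torque': [-0.046, -0.018, 0.03], 'grip_force': 0.0, 'finger_gap': 0.092}
scene {'fx': 491.7236736827048, 'fy': 491.7236736827048, 'cx': 281.4620324371433, 'cy': 213.73627642183538, 'position': array([0.99822538, 0.47256077, 0.91606668]), 'attitude': array([ 0.37074933,  0.87507235, -0.28896034, -0.11530496])}
top {'fx': 531.0386332019476, 'fy': 531.0386332019476, 'cx': 279.3126875729822, 'cy': 214.94179463511264, 'position': array([0.45316137, 0.02831283, 1.34808754]), 'attitude': array([-0.69814603,  0.71478161, -0.03214553,  0.02541723])}
wrist {'fx': 325.19226210127806, 'fy': 325.19226210127806, 'cx': 279.05885771079966, 'cy': 212.28352166733475, 'tool_from_camera': array([[-2.10908479e-03, -9.68498137e-01, -2.49011869e-01,
         6.89822362e-02],
       [ 9.99997747e-01, -2.10247771e-03, -2.92493248e-04,
        -2.16874203e-04],
       [-2.40262739e-04, -2.49011925e-01,  9.68500389e-01,
        -1.53416973e-01],
       [ 0.00000000e+00,  0.00000000e+00,  0.00000000e+00,
         1.00000000e+00]])}
```

View pics/top0.png

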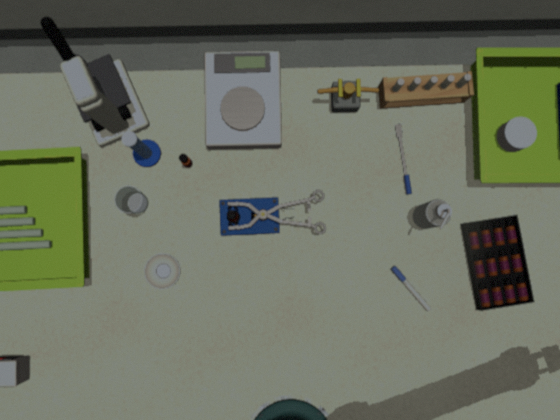

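View pics/scene0.png

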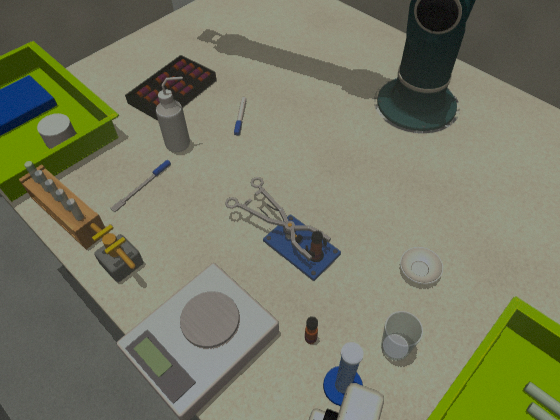

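The top view shows the stand plate around (250,216), the stopper at (233,215) on the left, the rings at (317,197) and (318,229), and the dish at (163,271). The handles point to world -y, and the right ring is the upper one (+x). The scene view confirms this layout.

```bash
cat > h.py <<'E'
import numpy as np,cv2
from scipy.spatial.transform import Rotation as R
from rig import arm
def ray(n,uv,obs=None):
    c=arm.camera_info(n);u,v=uv
    a=np.array([(u-c['cx'])/c['fx'],(v-c['cy'])/c['fy']])
    if n=='wrist':
        t=np.hypot(*a);d=np.array([*(a/max(t,1e-9)*np.sin(t)),np.cos(t)])
        T=c['tool_from_camera'];Rt=R.from_quat(obs['tool_rot']).as_matrix()
        return obs['tcp_pos']+Rt@T[:3,3],Rt@T[:3,:3]@d
    d=np.array([*a,1.]);return np.array(c['position']),R.from_quat(c['attitude']).as_matrix()@d
def plane(n,uv,z,obs=None):
    p,d=ray(n,uv,obs);return p+d*(z-p[2])/d[2]
def tri(r1,r2):
    (p,d),(q,e)=r1,r2;d=d/np.linalg.norm(d);e=e/np.linalg.norm(e)
    s=np.linalg.lstsq(np.c_[d,-e],q-p,rcond=None)[0];a=p+s[0]*d;b=q+s[1]*e
    return (a+b)/2,np.linalg.norm(a-b)
E
python3 - <<'E'
from h import *
t=cv2.imread('pics/top0.png');s=cv2.imread('pics/scene0.png')
for n,im,roi in(('top',t,(190,180,130,70)),('scene',s,(210,165,150,130))):
    x,y,w,h=roi;c=im[y:y+h,x:x+w];hsv=cv2.cvtColor(c,cv2.COLOR_BGR2HSV)
    m=cv2.inRange(hsv,(100,120,40),(125,255,255));P=np.argwhere(m)[:,::-1].astype(np.float32)+(x,y)
    hull=cv2.convexHull(P.astype(np.float32));W=np.array([plane(n,q[0],.012)[:2] for q in hull],np.float32)
    print(n,cv2.minAreaRect(W))
    f=5 if n=='top' else 4
    cv2.imwrite(f'pics/{n}c.png',cv2.resize(c,None,fx=f,fy=f,interpolation=cv2.INTER_CUBIC))
for n,im,roi in(('top',t,(135,245,55,55)),('scene',s,(390,240,60,55))):
    x,y,w,h=roi;c=im[y:y+h,x:x+w].astype(int);hsv=cv2.cvtColor(im[y:y+h,x:x+w],cv2.COLOR_BGR2HSV)
    m=((hsv[...,1]<25)&(hsv[...,2]>110)).astype(np.uint8)
    k=max(cv2.findContours(m,0,2)[0],key=cv2.contourArea);e=cv2.fitEllipse(k)
    uv=np.array(e[0])+(x,y);print(n,'dish',e,uv,plane(n,uv,.022))
E
```

```text
top ((0.5610151886940002, 0.09095646440982819), (0.08713413029909134, 0.14496366679668427), 1.3052090406417847)
scene ((0.56313157081604, 0.09189154952764511), (0.0881388932466507, 0.14608870446681976), 1.532982587814331)
top dish ((29.5408878326416, 27.670804977416992), (49.56576156616211, 50.81785583496094), 130.8031463623047) [164.54088783 272.67080498] [0.42428499 0.3022685  0.022     ]
scene dish ((31.144981384277344, 24.59368324279785), (32.42082214355469, 40.516700744628906), 112.91517639160156) [421.14498138 264.59368324] [0.42934587 0.30911159 0.022     ]
```

View pics/topc.png

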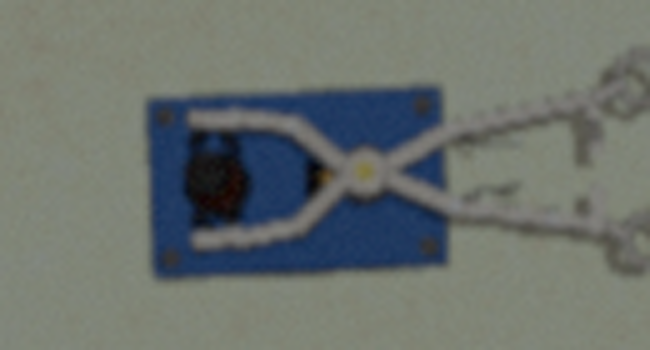

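View pics/scenec.png

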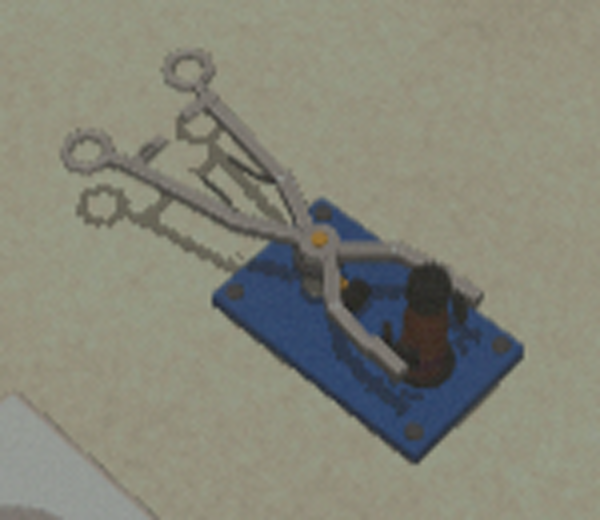

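The crops show the pivot screw at top (263,214.4) and scene (289.8,224.8). The rings are at top (315.6,197) right and (316,228.6) left, and scene (232,203) right and (257.5,182.5) left. The stopper is at top (232.6,215.6).

```bash
python3 - <<'E'
from h import *
for n,a,b in(('pivot',(263,214.4),(289.8,224.8)),('ringR',(315.6,197),(232,203)),('ringL',(316,228.6),(257.5,182.5)),('stoptop',(232.4,215.6),(317.5,233.5)),('dish',(164.5,272.6),(421.1,264.6))):
    print(n,tri(ray('top',a),ray('scene',b)))
E
```

```text
pivot (array([0.56085273, 0.05493892, 0.0510223 ]), np.float64(0.0008289683643924879))
ringR (array([ 0.60347456, -0.0779128 ,  0.04780025]), np.float64(0.005804732949613449))
ringL (array([ 0.52528998, -0.07641156,  0.05250128]), np.float64(0.0061730088625713275))
stoptop (array([0.5563087 , 0.12748907, 0.08746499]), np.float64(0.0019351512201920987))
dish (array([0.42344729, 0.3058925 , 0.01112188]), np.float64(0.002939130692390109))
```

Call:
drive_tool(
  translation=[
    [0,0,0],
    [0,0,0],
    [0,0,0],
    [0,0,0],
    [0,0,0],
    [0,0,0],
    [0,0,0],
    [0,0,0],
    [0,0,0],
    [0,0,0],
    [0,0,0],
  ],
  rotation=[
    [0,0,-6.9],
    [0,0,-6.9],
    [0,0,-6.9],
    [0,0,-6.9],
    [0,0,-6.9],
    [0,0,-6.9],
    [0,0,-6.9],
    [0,0,-6.9],
    [0,0,-6.9],
    [0,0,-6.9],
    [0,0,-6.9],
  ],
  fingers=[91,91,91,91,91,91,91,91,91,91,91],
)

```text
time_s: 1.07
tcp_pos: [0.1749, -0.6258, 0.2312]
tool_rot: [0.696, 0.719, 0.0, -0.0]
contact_force: [-0.1, -0.8, -0.0]
finger_gap: 0.0909
grip_force: 0.0
```

Call:
drive_tool(
  translation=[
    [30,20.5,0],
    [30,20.5,0],
    [30,20.5,0],
    [30,20.5,0],
    [30,20.5,0],
    [30,20.5,0],
    [30,20.5,0],
    [30,20.5,0],
    [30,20.5,0],
    [30,20.5,0],
    [30,20.5,0],
    [30,20.5,0],
    [30,20.5,0],
    [30,20.5,0],
    [30,20.5,0],
    [30,20.5,0],
    [30,20.5,0],
    [30,20.5,0],
    [30,20.5,0],
    [30,20.5,0],
  ],
  rotation=[
    [0,0,0],
    [0,0,0],
    [0,0,0],
    [0,0,0],
    [0,0,0],
    [0,0,0],
    [0,0,0],
    [0,0,0],
    [0,0,0],
    [0,0,0],
    [0,0,0],
    [0,0,0],
    [0,0,0],
    [0,0,0],
    [0,0,0],
    [0,0,0],
    [0,0,0],
    [0,0,0],
    [0,0,0],
    [0,0,0],
  ],
  fingers=[91,91,91,91,91,91,91,91,91,91,91,91,91,91,91,91,91,91,91,91],
)

```text
time_s: 2.73
tcp_pos: [0.5695, -0.0139, 0.2314]
tool_rot: [0.698, 0.716, -0.0, -0.0]
contact_force: [-0.2, -0.7, -0.2]
finger_gap: 0.0913
grip_force: 0.0
```

```bash
python3 - <<'E'
from h import *
import json
o=arm.get_obs();p,d=arm.grab_frame('wrist');cv2.imwrite('pics/w1.png',p[:,:,::-1])
json.dump({k:np.array(o[k]).tolist() for k in('tcp_pos','tool_rot')},open('pics/w1.json','w'));print(o['tcp_pos'],o['tool_rot'])
E
```

```text
[ 0.56954365 -0.01386313  0.23138402] [ 6.97730493e-01  7.16360321e-01 -2.21633398e-04 -2.33183910e-05]
```

View pics/w1.png

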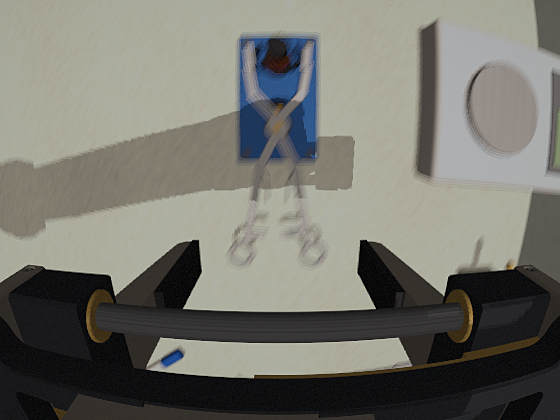

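The wrist view shows the stand, but it is blurred by the arm settling. The pivot is near (277,125), and the rings are near (242,247) and (312,248). I'll retake it at rest.

```bash
python3 - <<'E'
from h import *
import json
arm.grab_frame('wrist')
o=arm.get_obs();p,d=arm.grab_frame('wrist');cv2.imwrite('pics/w2.png',p[:,:,::-1])
np.save('pics/w2d.npy',d);json.dump({k:np.array(o[k]).tolist() for k in('tcp_pos','tool_rot')},open('pics/w2.json','w'));print(o['tcp_pos'],o['tool_rot'])
im=cv2.imread('pics/w2.png');hsv=cv2.cvtColor(im,cv2.COLOR_BGR2HSV)[:200]
m=cv2.inRange(hsv,(100,120,40),(125,255,255));k=max(cv2.findContours(m,0,2)[0],key=cv2.contourArea)
W=np.array([plane('wrist',q[0],.012,o)[:2] for q in k],np.float32);print(cv2.minAreaRect(W))
m=cv2.inRange(hsv,(15,100,90),(35,255,255));n,l,st,c=cv2.connectedComponentsWithStats(m)
for i in range(1,n):
    if st[i,4]>15:print(st[i],c[i],plane('wrist',c[i],.052,o))
c=im[20:270,225:335];cv2.imwrite('pics/w2c.png',cv2.resize(c,None,fx=2.4,fy=2.4,interpolation=cv2.INTER_CUBIC))
E
```

```text
[ 0.57078892 -0.00836351  0.2316778 ] [ 0.69446364  0.71952432  0.00205286 -0.00088532]
((0.560660183429718, 0.08954635262489319), (0.08991197496652603, 0.14666782319545746), 1.320381760597229)
[270 117   7   7  39] [273.12820513 119.87179487] [0.56142935 0.07269227 0.052     ]
[269 134   8   8  53] [272.56603774 137.54716981] [0.56143712 0.05455628 0.052     ]
```

View pics/w2c.png

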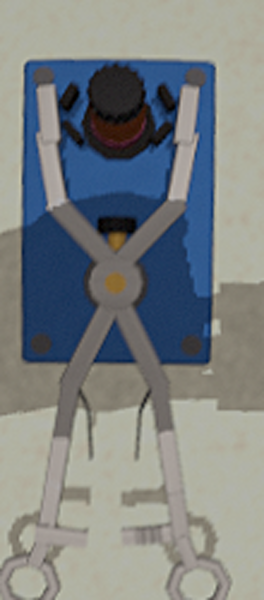

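Pivot is at (0.5614, 0.0546) with the plate turned 1.3°, and both measurements agree. The squeeze centre is then (0.563, -0.010). I'll descend there.

Call:
drive_tool(
  translation=[
    [-2,-8,0],
    [0,0,15],
    [0,0,15],
    [0,0,15],
    [0,0,15],
    [0,0,15],
    [0,0,15],
    [0,0,15],
    [0,0,15],
    [0,0,15],
    [0,0,15],
    [0,0,15],
    [0,0,15],
    [0,0,2],
    [0,0,0],
    [0,0,0],
  ],
  rotation=[
    [0,0,0.7],
    [0,0,0],
    [0,0,0],
    [0,0,0],
    [0,0,0],
    [0,0,0],
    [0,0,0],
    [0,0,0],
    [0,0,0],
    [0,0,0],
    [0,0,0],
    [0,0,0],
    [0,0,0],
    [0,0,0],
    [0,0,0],
    [0,0,0],
  ],
  fingers=[78,78,78,78,78,78,78,78,78,78,78,78,78,78,78,78],
  newtons=18,
)

```text
time_s: 4.22
tcp_pos: [0.5609, -0.0187, 0.0502]
tool_rot: [0.703, 0.712, -0.0, 0.0]
contact_force: [-0.4, 0.2, 0.4]
finger_gap: 0.078
grip_force: 0.0
```

```bash
python3 - <<'E'
from h import *
o=arm.get_obs();p,d=arm.grab_frame('wrist');print(o['tcp_pos'],o['tool_rot'],o['finger_gap'],o['contact_force'])
im=p[:,:,::-1];cv2.imwrite('pics/w3.png',im);hsv=cv2.cvtColor(np.ascontiguousarray(im),cv2.COLOR_BGR2HSV)
m=cv2.inRange(hsv,(15,100,90),(35,255,255));n,l,st,c=cv2.connectedComponentsWithStats(m)
for i in range(1,n):
    if 15<st[i,4]<400:print(st[i],c[i],plane('wrist',c[i],.052,o))
E
```

```text
[ 0.56085256 -0.01867238  0.05024635] [ 7.02633426e-01  7.11551940e-01 -7.03526942e-05  3.15834899e-04] 0.0780182702754146 [-0.41460697  0.24046469  0.40613854]
[277  81  15  12 120] [284.36666667  85.26666667] [0.56138483 0.07227835 0.052     ]
[276 111  20  20 303] [285.27062706 120.27722772] [0.56198135 0.05582625 0.052     ]
[107 294  14  52 218] [110.91743119 320.73853211] [ 0.45712708 -0.05774485  0.052     ]
[438 295  15  51 220] [447.37727273 320.53636364] [ 0.66361323 -0.05548026  0.052     ]
```

View pics/w3.png

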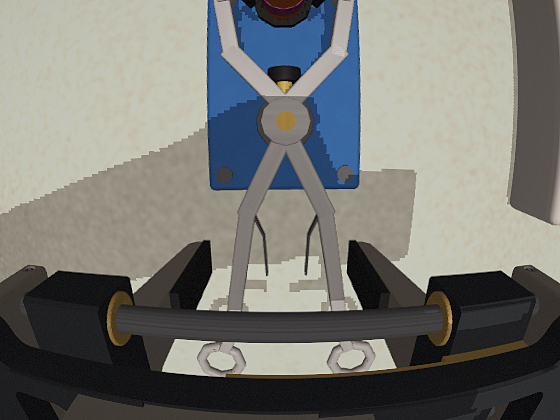

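The fingers straddle both shanks, with the pivot at (285,120). The TCP is 9 mm too far back and 2 mm to one side. I'll correct that and start closing.

Call:
drive_tool(
  translation=[
    [3,0.8,0],
    [3,0.8,0],
    [3,0.8,0],
    [0,0,0],
    [0,0,0],
    [0,0,0],
    [0,0,0],
    [0,0,0],
    [0,0,0],
  ],
  rotation=[
    [0,0,-0.6],
    [0,0,0],
    [0,0,0],
    [0,0,0],
    [0,0,0],
    [0,0,0],
    [0,0,0],
    [0,0,0],
    [0,0,0],
  ],
  fingers=[75,72,69,66,63,60,58,56,56],
  newtons=18,
)

```text
time_s: 5.02
tcp_pos: [0.5639, -0.0086, 0.0497]
tool_rot: [0.698, 0.716, 0.0, 0.0]
contact_force: [1.7, -0.2, -1.9]
finger_gap: 0.0561
grip_force: 1.0
```

Call:
drive_tool(
  translation=[
    [0,0,0],
    [0,0,0],
    [0,0,0],
    [0,0,0],
    [0,0,0],
    [0,0,0],
    [0,0,0],
    [0,0,0],
    [0,0,0],
    [0,0,0],
  ],
  rotation=[
    [0,0,0],
    [0,0,0],
    [0,0,0],
    [0,0,0],
    [0,0,0],
    [0,0,0],
    [0,0,0],
    [0,0,0],
    [0,0,0],
    [0,0,0],
  ],
  fingers=[55,54,53,52,51,50,49,48,47,46],
)

```text
time_s: 5.85
tcp_pos: [0.563, -0.0088, 0.0494]
tool_rot: [0.698, 0.716, -0.0, -0.0]
contact_force: [0.0, -3.6, -0.6]
finger_gap: 0.0462
grip_force: 2.4
```

Call:
drive_tool(
  translation=[
    [0,0,0],
    [0,0,0],
    [0,0,0],
    [0,0,0],
    [0,0,0],
    [0,0,0],
    [0,0,0],
    [0,0,0],
  ],
  rotation=[
    [0,0,0],
    [0,0,0],
    [0,0,0],
    [0,0,0],
    [0,0,0],
    [0,0,0],
    [0,0,0],
    [0,0,0],
  ],
  fingers=[45.3,44.6,43.9,43.2,42.5,41.8,41.1,40.5],
)

```text
time_s: 6.52
tcp_pos: [0.5633, -0.0086, 0.0495]
tool_rot: [0.698, 0.716, -0.0, 0.0]
contact_force: [1.0, -4.0, -1.1]
finger_gap: 0.0405
grip_force: 2.9
```

Call:
drive_tool(
  translation=[
    [0,0,0],
    [0,0,0],
    [0,0,0],
  ],
  rotation=[
    [0,0,0],
    [0,0,0],
    [0,0,0],
  ],
  fingers=[40,39.5,39],
)

```text
time_s: 6.77
tcp_pos: [0.5633, -0.0087, 0.0495]
tool_rot: [0.698, 0.716, -0.0, 0.0]
contact_force: [0.7, -4.2, -1.0]
finger_gap: 0.0392
grip_force: 8.0
```

Call:
drive_tool(
  translation=[
    [0,0,0],
    [0,0,0],
  ],
  rotation=[
    [0,0,0],
    [0,0,0],
  ],
  fingers=[38.7,38.4],
)

```text
time_s: 6.93
tcp_pos: [0.5632, -0.0088, 0.0495]
tool_rot: [0.698, 0.716, -0.0, 0.0]
contact_force: [0.3, -5.0, -1.0]
finger_gap: 0.0384
grip_force: 4.0
```

Call:
drive_tool(
  translation=[
    [0,0,0],
    [0,0,0],
  ],
  rotation=[
    [0,0,0],
    [0,0,0],
  ],
  fingers=[38.1,37.8],
)

```text
time_s: 7.1
tcp_pos: [0.5631, -0.0089, 0.0495]
tool_rot: [0.698, 0.716, -0.0, 0.0]
contact_force: [0.0, -5.7, -1.2]
finger_gap: 0.0377
grip_force: 5.5
```

First tooth caught: about 8 N, dropping to 4 N. I'll go on in fine steps.

Call:
drive_tool(
  translation=[
    [0,0,0],
    [0,0,0],
  ],
  rotation=[
    [0,0,0],
    [0,0,0],
  ],
  fingers=[37.5,37.2],
)

```text
time_s: 7.27
tcp_pos: [0.5631, -0.009, 0.0495]
tool_rot: [0.698, 0.716, -0.0, 0.0]
contact_force: [0.4, -4.9, -0.6]
finger_gap: 0.0374
grip_force: 8.8
```

Call:
drive_tool(
  translation=[
    [0,0,0],
  ],
  rotation=[
    [0,0,0],
  ],
  fingers=[36.9],
)

```text
time_s: 7.35
tcp_pos: [0.5631, -0.009, 0.0495]
tool_rot: [0.698, 0.716, -0.0, 0.0]
contact_force: [0.0, -4.9, -0.8]
finger_gap: 0.0372
grip_force: 10.2
```

Call:
drive_tool(
  translation=[
    [0,0,0],
  ],
  rotation=[
    [0,0,0],
  ],
  fingers=[36.6],
)

```text
time_s: 7.43
tcp_pos: [0.5631, -0.009, 0.0495]
tool_rot: [0.698, 0.716, -0.0, 0.0]
contact_force: [0.7, -5.3, -2.3]
finger_gap: 0.0368
grip_force: 11.5
```

Call:
drive_tool(
  translation=[
    [0,0,0],
  ],
  rotation=[
    [0,0,0],
  ],
  fingers=[36.3],
)

```text
time_s: 7.52
tcp_pos: [0.5631, -0.0091, 0.0495]
tool_rot: [0.698, 0.716, -0.0, 0.0]
contact_force: [1.6, -5.1, -2.1]
finger_gap: 0.0363
grip_force: 13.3
```

Call:
drive_tool(
  translation=[
    [0,0,0],
  ],
  rotation=[
    [0,0,0],
  ],
  fingers=[36.1],
)

```text
time_s: 7.6
tcp_pos: [0.5631, -0.009, 0.0495]
tool_rot: [0.698, 0.716, -0.0, 0.0]
contact_force: [1.2, -5.3, -2.3]
finger_gap: 0.0362
grip_force: 14.1
```

Call:
drive_tool(
  translation=[
    [0,0,0],
  ],
  rotation=[
    [0,0,0],
  ],
  fingers=[35.9],
)

```text
time_s: 7.68
tcp_pos: [0.5631, -0.0091, 0.0495]
tool_rot: [0.698, 0.716, -0.0, 0.0]
contact_force: [1.0, -6.4, -1.2]
finger_gap: 0.0363
grip_force: 11.2
```

Call:
drive_tool(
  translation=[
    [0,0,0],
  ],
  rotation=[
    [0,0,0],
  ],
  fingers=[35.6],
)

```text
time_s: 7.77
tcp_pos: [0.5631, -0.0091, 0.0495]
tool_rot: [0.698, 0.716, -0.0, 0.0]
contact_force: [0.6, -6.5, -1.2]
finger_gap: 0.0352
grip_force: 9.1
```

Call:
drive_tool(
  translation=[
    [0,0,0],
  ],
  rotation=[
    [0,0,0],
  ],
  fingers=[35.3],
)

```text
time_s: 7.85
tcp_pos: [0.5631, -0.0092, 0.0495]
tool_rot: [0.698, 0.716, -0.0, 0.0]
contact_force: [0.6, -6.3, -1.3]
finger_gap: 0.0354
grip_force: 8.9
```

Second click: 14.1 N dropped to 9 N, and the gap is now 1 mm past the drop. I'll add a little more and then let go.

Call:
drive_tool(
  translation=[
    [0,0,0],
    [0,0,0],
    [0,0,0],
    [0,0,0],
    [0,0,0],
    [0,0,0],
  ],
  rotation=[
    [0,0,0],
    [0,0,0],
    [0,0,0],
    [0,0,0],
    [0,0,0],
    [0,0,0],
  ],
  fingers=[35.1,35.5,36.2,37,38,39],
)

```text
time_s: 8.35
tcp_pos: [0.5633, -0.0071, 0.0497]
tool_rot: [0.698, 0.716, 0.001, -0.0]
contact_force: [0.1, 0.1, -0.2]
finger_gap: 0.0391
grip_force: 0.0
```

Call:
drive_tool(
  translation=[
    [0,0,0],
    [0,0,0],
    [0,0,0],
    [0,0,0],
    [0,0,0],
    [0,0,0],
    [0,0,0],
    [0,0,0],
  ],
  rotation=[
    [0,0,0],
    [0,0,0],
    [0,0,0],
    [0,0,0],
    [0,0,0],
    [0,0,0],
    [0,0,0],
    [0,0,0],
  ],
  fingers=[42,46,52,60,68,72,72,72],
)

```text
time_s: 9.02
tcp_pos: [0.5632, -0.0085, 0.0496]
tool_rot: [0.698, 0.716, -0.0, 0.0]
contact_force: [0.2, -0.3, 0.1]
finger_gap: 0.0719
grip_force: 0.0
```

```bash
python3 - <<'E'
from h import *
o=arm.get_obs();p,d=arm.grab_frame('wrist');print(o['tcp_pos'],o['finger_gap'],o['contact_force'])
cv2.imwrite('pics/w4.png',p[:,:,::-1])
E
```

```text
[ 0.56323278 -0.00846344  0.04957977] 0.07188527982031694 [ 0.20435402 -0.26422678  0.10910069]
```

View pics/w4.png

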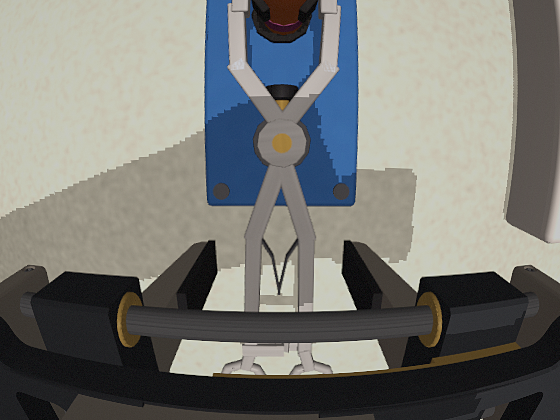

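The forceps are locked: the rings are close together and the catch bars overlap at (275,345). Next I'll rise and move over the stopper to measure it.

Call:
drive_tool(
  translation=[
    [0,0,-20],
    [0,0,-20],
    [0,0,-20],
    [0,0,-20],
    [0,0,-20],
    [0,0,-20],
    [15,0,-15],
    [20,0,0],
    [20,0,0],
    [20,0,0],
    [20,0,0],
    [20,0,0],
    [15,0,0],
    [8,0,0],
    [0,0,0],
    [0,0,0],
    [0,0,0],
    [0,0,0],
    [0,0,0],
  ],
  rotation=[
    [0,0,0],
    [0,0,0],
    [0,0,0],
    [0,0,0],
    [0,0,0],
    [0,0,0],
    [0,0,0],
    [0,0,0],
    [0,0,0],
    [0,0,0],
    [0,0,0],
    [0,0,0],
    [0,0,0],
    [0,0,0],
    [0,0,0],
    [0,0,0],
    [0,0,0],
    [0,0,0],
    [0,0,0],
  ],
  fingers=[72,72,72,72,72,72,72,72,72,72,72,72,72,72,72,72,72,72,72],
)

```text
time_s: 10.65
tcp_pos: [0.56, 0.1283, 0.1845]
tool_rot: [0.699, 0.715, -0.0, 0.0]
contact_force: [-0.5, -0.3, 0.2]
finger_gap: 0.0723
grip_force: 0.0
```

```bash
python3 - <<'E'
from h import *
o=arm.get_obs();p,d=arm.grab_frame('wrist');print(o['tcp_pos'],o['tool_rot'])
im=np.ascontiguousarray(p[:,:,::-1]);cv2.imwrite('pics/w5.png',im)
m=cv2.inRange(im.max(2),0,55);m[250:]=0;m[:,:180]=0;m[:,380:]=0
n,l,st,c=cv2.connectedComponentsWithStats(m)
for i in range(1,n):
    if st[i,4]>60:
        z=d[l==i];print(st[i],c[i],np.median(z),plane('wrist',c[i],.091,o),)
a=np.where(d>0,d,9)
# points with world z between .086 and .096 -> knob top
c_=arm.camera_info('wrist')
pts=[]
for v in range(60,260,1):
    for u in range(200,360,1):
        if d[v,u]>0:
            P,r=ray('wrist',(u,v),o);cam=(R.from_quat(o['tool_rot']).as_matrix()@c_['tool_from_camera'][:3,:3])[:,2]
            q=P+r*d[v,u]/(r@cam)
            if .084<q[2]<.098:pts.append([*q,u,v])
pts=np.array(pts);print(len(pts),pts.mean(0),pts.min(0),pts.max(0))
E
```

```text
[0.55998361 0.1282569  0.18446705] [ 6.98891480e-01  7.15227671e-01 -2.39049167e-04  1.43809144e-04]
[ 264  181   36   49 1113] [280.90655885 205.66307278] 0.25906715 [0.56021523 0.13979711 0.091     ]
[202 241  13   9  90] [209.31111111 245.48888889] 0.17133477 [0.50222299 0.10508134 0.091     ]
[272 241  17   9 143] [280.         245.26573427] 0.32542956 [0.56022412 0.10694313 0.091     ]
[344 241  13   9  92] [348.7826087 245.4673913] 0.1712751 [0.61670457 0.10751289 0.091     ]Traceback (most recent call last):
  File "<stdin>", line 16, in <module>
  File "h.py", line 5, in ray
    c=arm.camera_info(n);u,v=uv
ValueError: time passes only in moves, steps and waits
```

View pics/w5.png

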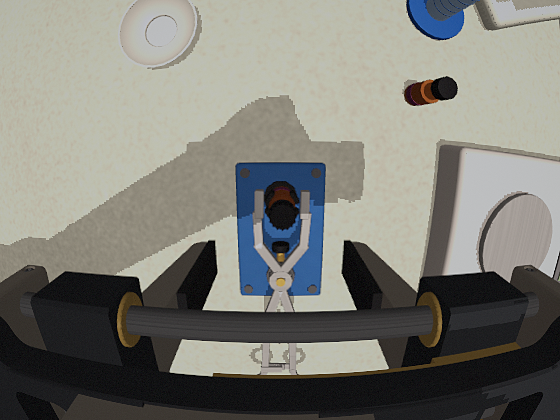

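The wrist view shows the stopper knob at about (283,215), centred between the fingers. The dish is at (159,31).

```bash
python3 - <<'E'
from h import *
o=arm.get_obs();p,d=arm.grab_frame('wrist')
im=np.ascontiguousarray(p[:,:,::-1])
near=(d>0)&(d<.262);near[:190]=0;near[245:]=0;near[:,:240]=0;near[:,325:]=0
v,u=np.nonzero(near);print('knobtop n',len(v),u.mean(),v.mean(),u.min(),u.max(),v.min(),v.max(),d[near].mean())
uv=(u.mean(),v.mean());r=ray('wrist',uv,o);print(plane('wrist',uv,.091,o),tri(r,ray('top',(232.4,215.6))))
hsv=cv2.cvtColor(im[:80,100:220],cv2.COLOR_BGR2HSV);print(hsv[31,60],hsv[5,30],hsv[60,10])
m=((hsv[...,1]<35)&(hsv[...,2]>150)).astype(np.uint8)
k=max(cv2.findContours(m,0,2)[0],key=cv2.contourArea)
W=np.array([plane('wrist',q[0]+(100,0),.02,o)[:2] for q in k],np.float32);print('dish',cv2.minEnclosingCircle(W),cv2.boundingRect(k))
print('floor inner',plane('wrist',(161,31),.005,o),plane('top',(163,270.7),.005))
E
```

```text
knobtop n 609 282.5418719211823 216.11001642036126 269 296 202 230 0.25587657
[0.56167967 0.13165984 0.091     ] (array([0.56000409, 0.12743677, 0.07385442]), np.float64(0.00399830061640421))
[105   5 191] [111   9 193] [ 34  20 189]
dish ((0.4269757568836212, 0.30190783739089966), 0.08857635408639908) (0, 0, 120, 80)
floor inner [0.42923551 0.30942577 0.005     ] [0.42893097 0.30961112 0.005     ]
```

Knob is at (0.561, 0.131) with its top at about 0.090 by depth, which matches expectations. The dish is at (0.429, 0.309). Descending to grip.

Call:
drive_tool(
  translation=[
    [2.5,1,12],
    [0,0,12],
    [0,0,12],
    [0,0,12],
    [0,0,12],
    [0,0,12],
    [0,0,12],
    [0,0,8],
    [0,0,4.5],
    [0,0,0],
    [0,0,0],
    [0,0,0],
    [0,0,0],
  ],
  rotation=[
    [0,0,0],
    [0,0,0],
    [0,0,0],
    [0,0,0],
    [0,0,0],
    [0,0,0],
    [0,0,0],
    [0,0,0],
    [0,0,0],
    [0,0,0],
    [0,0,0],
    [0,0,0],
    [0,0,0],
  ],
  fingers=[65,58,52,46,42,40,40,40,40,40,36,32,30],
  newtons=20,
)

```text
time_s: 11.83
tcp_pos: [0.5612, 0.1322, 0.0887]
tool_rot: [0.698, 0.716, 0.001, 0.0]
contact_force: [-0.5, 0.2, -0.0]
finger_gap: 0.0301
grip_force: 0.0
```

Call:
drive_tool(
  translation=[
    [0,0,0],
    [0,0,0],
    [0,0,0],
    [0,0,0],
    [0,0,0],
    [0,0,0],
    [0,0,0],
    [0,0,0],
  ],
  rotation=[
    [0,0,0],
    [0,0,0],
    [0,0,0],
    [0,0,0],
    [0,0,0],
    [0,0,0],
    [0,0,0],
    [0,0,0],
  ],
  fingers=[28,26,25,24,23,22,21.5,21],
)

```text
time_s: 12.5
tcp_pos: [0.5609, 0.1321, 0.0882]
tool_rot: [0.698, 0.716, 0.0, 0.0]
contact_force: [0.7, 1.3, 0.1]
finger_gap: 0.0209
grip_force: 0.2
```

Call:
drive_tool(
  translation=[
    [0,0,0],
    [0,0,0],
    [0,0,0],
    [0,0,0],
    [0,0,0],
  ],
  rotation=[
    [0,0,0],
    [0,0,0],
    [0,0,0],
    [0,0,0],
    [0,0,0],
  ],
  fingers=[20,19,18,17,16],
  newtons=25,
)

```text
time_s: 12.92
tcp_pos: [0.5608, 0.1321, 0.0881]
tool_rot: [0.698, 0.716, 0.0, 0.0]
contact_force: [0.5, 0.5, 1.4]
finger_gap: 0.0199
grip_force: 25.0
```

Gripped, with little side force. I'll draw it up slowly.

Call:
drive_tool(
  translation=[
    [0,0,-1],
    [0,0,-1],
    [0,0,-1],
    [0,0,-1],
    [0,0,-1],
    [0,0,-1],
  ],
  rotation=[
    [0,0,0],
    [0,0,0],
    [0,0,0],
    [0,0,0],
    [0,0,0],
    [0,0,0],
  ],
  fingers=[16,16,16,16,16,16],
)

```text
time_s: 13.42
tcp_pos: [0.5601, 0.1319, 0.0937]
tool_rot: [0.698, 0.716, -0.001, -0.0]
contact_force: [-0.6, -0.3, -6.1]
finger_gap: 0.0199
grip_force: 25.0
```

Call:
drive_tool(
  translation=[
    [0,0,-1.5],
    [0,0,-1.5],
    [0,0,-1.5],
    [0,0,-1.5],
    [0,0,-1.5],
    [0,0,-1.5],
    [0,0,-1.5],
    [0,0,-1.5],
  ],
  rotation=[
    [0,0,0],
    [0,0,0],
    [0,0,0],
    [0,0,0],
    [0,0,0],
    [0,0,0],
    [0,0,0],
    [0,0,0],
  ],
  fingers=[16,16,16,16,16,16,16,16],
)

```text
time_s: 14.08
tcp_pos: [0.561, 0.1321, 0.1066]
tool_rot: [0.698, 0.716, 0.0, 0.0]
contact_force: [0.3, -0.3, -0.6]
finger_gap: 0.0202
grip_force: 25.0
```

Pull force peaked at about 6 N and then fell to zero, so the stopper is out. Lifting it to the dish.

Call:
drive_tool(
  translation=[
    [0,0,-8],
    [0,0,-15],
    [0,0,-20],
    [0,0,-10],
    [10,-7,-5],
    [20,-14,0],
    [20,-14,0],
    [20,-14,0],
    [20,-14,0],
    [20,-14,0],
    [20,-14,0],
    [20,-14,0],
    [18,-13,0],
    [12,-9.5,0],
    [0,0,0],
    [0,0,0],
    [0,0,0],
    [0,0,0],
  ],
  rotation=[
    [0,0,0],
    [0,0,0],
    [0,0,0],
    [0,0,0],
    [0,0,0],
    [0,0,0],
    [0,0,0],
    [0,0,0],
    [0,0,0],
    [0,0,0],
    [0,0,0],
    [0,0,0],
    [0,0,0],
    [0,0,0],
    [0,0,0],
    [0,0,0],
    [0,0,0],
    [0,0,0],
  ],
  fingers=[16,16,16,16,16,16,16,16,16,16,16,16,16,16,16,16,16,16],
)

```text
time_s: 15.58
tcp_pos: [0.4295, 0.3076, 0.1638]
tool_rot: [0.699, 0.715, -0.0, 0.0]
contact_force: [-0.1, 0.5, -1.0]
finger_gap: 0.0203
grip_force: 25.0
```

```bash
python3 - <<'E'
from h import *
o=arm.get_obs();print(o['tcp_pos'],o['finger_gap'])
P,d=arm.grab_frame('wrist');im=np.ascontiguousarray(P[:,:,::-1]);s,_=arm.grab_frame('scene');s=np.ascontiguousarray(s[:,:,::-1])
def fit(img,x0,y0,x1,y1):
    hsv=cv2.cvtColor(img[y0:y1,x0:x1],cv2.COLOR_BGR2HSV);m=((hsv[...,1]<15)&(hsv[...,2]>110)).astype(np.uint8)
    return hsv,m
cv2.imwrite('pics/w6.png',np.hstack([im[100:400,140:420],cv2.resize(s[160:310,220:460],None,fx=2,fy=2)]))
E
```

```text
[0.42952141 0.30762886 0.16382008] 0.020257051157152275
```

View pics/w6.png

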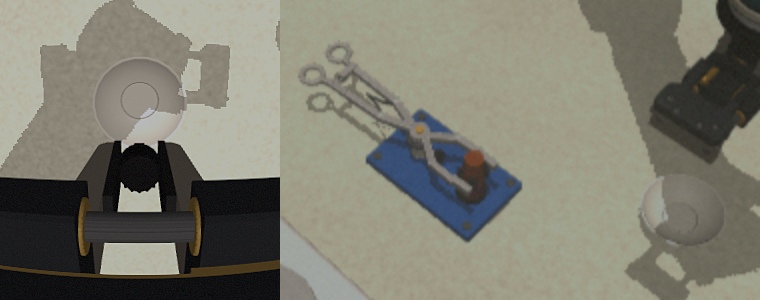

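Left half: the stopper is in the grip and the dish floor is at wrist (280,201). Right half: the vial is still standing at its seat with the forceps locked.

```bash
python3 - <<'E'
from h import *
o=arm.get_obs();print(o['tcp_pos'],plane('wrist',(280,200.5),.005,o),plane('wrist',(281,202),.022,o))
E
```

```text
[0.42952645 0.30776433 0.16388277] [0.42945887 0.30906301 0.005     ] [0.43029385 0.31138332 0.022     ]
```

Call:
drive_tool(
  translation=[
    [2,0,15],
    [0,0,20],
    [0,0,20],
    [0,0,20],
    [0,0,18],
    [0,0,15],
    [0,0,10],
    [0,0,6],
    [0,0,4],
    [0,0,0],
    [0,0,0],
  ],
  rotation=[
    [0,0,0],
    [0,0,0],
    [0,0,0],
    [0,0,0],
    [0,0,0],
    [0,0,0],
    [0,0,0],
    [0,0,0],
    [0,0,0],
    [0,0,0],
    [0,0,0],
  ],
  fingers=[16,16,16,16,16,16,16,16,16,16,16],
)

```text
time_s: 16.6
tcp_pos: [0.4291, 0.3111, 0.0365]
tool_rot: [0.698, 0.716, 0.0, 0.0]
contact_force: [0.6, -0.3, -0.5]
finger_gap: 0.0199
grip_force: 25.0
```

Call:
drive_tool(
  translation=[
    [0,0,1],
    [0,0,1],
    [0,0,0],
  ],
  rotation=[
    [0,0,0],
    [0,0,0],
    [0,0,0],
  ],
  fingers=[16,16,16],
)

```text
time_s: 16.85
tcp_pos: [0.429, 0.3109, 0.0344]
tool_rot: [0.698, 0.716, 0.0, 0.0]
contact_force: [-0.2, -0.4, -0.7]
finger_gap: 0.02
grip_force: 25.0
```

Call:
drive_tool(
  translation=[
    [0,0,1.5],
    [0,0,1],
    [0,0,0],
    [0,0,0],
  ],
  rotation=[
    [0,0,0],
    [0,0,0],
    [0,0,0],
    [0,0,0],
  ],
  fingers=[16,16,16,16],
)

```text
time_s: 17.18
tcp_pos: [0.4287, 0.3108, 0.0315]
tool_rot: [0.698, 0.716, -0.0, -0.0]
contact_force: [-0.7, -0.8, 0.1]
finger_gap: 0.0199
grip_force: 25.0
```

Call:
drive_tool(
  translation=[
    [0,0,0],
    [0,0,0],
    [0,0,0],
    [0,0,0],
    [0,0,0],
    [0,0,0],
    [0,0,-4],
    [0,0,-10],
    [0,0,-15],
    [0,0,-20],
    [0,0,-20],
    [0,0,-20],
    [0,0,-20],
    [0,0,-20],
  ],
  rotation=[
    [0,0,0],
    [0,0,0],
    [0,0,0],
    [0,0,0],
    [0,0,0],
    [0,0,0],
    [0,0,0],
    [0,0,0],
    [0,0,0],
    [0,0,0],
    [0,0,0],
    [0,0,0],
    [0,0,0],
    [0,0,0],
  ],
  fingers=[20,22,24,27,30,32,32,32,32,32,32,32,32,32],
)

```text
time_s: 18.35
tcp_pos: [0.4286, 0.3109, 0.1625]
tool_rot: [0.698, 0.716, 0.0, 0.0]
contact_force: [0.4, -0.1, -0.4]
finger_gap: 0.032
grip_force: 0.0
```

```bash
python3 - <<'E'
from h import *
o=arm.get_obs();p,d=arm.grab_frame('wrist');print(o['tcp_pos'],o['finger_gap'])
im=np.ascontiguousarray(p[:,:,::-1]);cv2.imwrite('pics/w7.png',im)
dark=(im.max(2)<60)&(d>.27);dark[:100]=0;dark[330:]=0;dark[:,:190]=0;dark[:,370:]=0
n,l,st,c=cv2.connectedComponentsWithStats(dark.astype(np.uint8))
for i in range(1,n):
    if st[i,4]>30:print(st[i],c[i],np.median(d[l==i]),plane('wrist',c[i],.015,o))
E
```

```text
[0.42859963 0.31090376 0.16247996] 0.03203992863581244
[267 197  24  26 467] [278.90578158 208.86509636] 0.29308143 [0.42768953 0.30664365 0.015     ]
```

The stopper stands in the dish at (0.428, 0.307), with its top at about 32 mm. Moving to the right ring now.

Call:
drive_tool(
  translation=[
    [-8,3,0],
    [-22,8.2,0],
    [-22,8.2,0],
    [-22,8.2,0],
    [-22,8.2,0],
    [-22,8.2,0],
    [-22,8.2,0],
    [-22,8.2,0],
    [-22,8.2,0],
    [-22,8.2,0],
    [-22,8.2,0],
    [-22,8.2,0],
    [-22,8.2,0],
    [-22,8.2,0],
    [-22,8.2,0],
    [-22,8.2,0],
    [-22,8.2,0],
    [-22,8.2,0],
    [-14,5,0],
    [-8,3,0],
  ],
  rotation=[
    [0,0,0],
    [0,0,0],
    [0,0,0],
    [0,0,0],
    [0,0,0],
    [0,0,0],
    [0,0,0],
    [0,0,0],
    [0,0,0],
    [0,0,0],
    [0,0,0],
    [0,0,0],
    [0,0,0],
    [0,0,0],
    [0,0,0],
    [0,0,0],
    [0,0,0],
    [0,0,0],
    [0,0,0],
    [0,0,0],
  ],
  fingers=[32,32,28,24,20,15,10,5,0,0,0,0,0,0,0,0,0,0,0,0],
  newtons=10,
)

```text
time_s: 20.07
tcp_pos: [0.5888, -0.0922, 0.1596]
tool_rot: [0.699, 0.715, -0.001, -0.0]
contact_force: [-0.1, -0.4, -0.4]
finger_gap: 0.0005
grip_force: 0.0
```

Call:
drive_tool(
  translation=[
    [0,0,0],
    [0,0,0],
    [0,0,0],
    [0,0,0],
    [0,0,0],
  ],
  rotation=[
    [0,0,0],
    [0,0,0],
    [0,0,0],
    [0,0,0],
    [0,0,0],
  ],
  fingers=[0,0,0,0,0],
)

```text
time_s: 20.48
tcp_pos: [0.589, -0.088, 0.1607]
tool_rot: [0.698, 0.717, 0.0, -0.0]
contact_force: [0.4, -0.2, -0.2]
finger_gap: 0.0008
grip_force: 0.0
```

```bash
python3 - <<'E'
from h import *
o=arm.get_obs();p,d=arm.grab_frame('wrist');print(o['tcp_pos'],o['tool_rot'],o['finger_gap'])
im=np.ascontiguousarray(p[:,:,::-1]);cv2.imwrite('pics/w8.png',im)
np.save('pics/w8d.npy',d)
# expected rings -> pixels by search grid on plane z=.051
c=arm.camera_info('wrist');T=c['tool_from_camera'];Rt=R.from_quat(o['tool_rot']).as_matrix()
def proj(w):
    q=T[:3,:3].T@(Rt.T@(w-o['tcp_pos'])-T[:3,3]);t=np.arctan2(np.hypot(q[0],q[1]),q[2]);k=c['fx']*t/np.hypot(q[0],q[1])
    return q[0]*k+c['cx'],q[1]*k+c['cy']
# backproject depth; height map of points with z .044-.056
v,u=np.nonzero((d>.2)&(d<.36))
a=np.c_[(u-c['cx']),(v-c['cy'])]/c['fx'];t=np.hypot(*a.T);q=np.c_[a*(np.tan(t)/np.maximum(t,1e-9))[:,None],np.ones(len(u))]*d[v,u][:,None]
W=(q@T[:3,:3].T+T[:3,3])@Rt.T+o['tcp_pos']
k=(W[:,2]>.035)&(W[:,2]<.06);W=W[k];u=u[k];v=v[k]
g=np.zeros(d.shape,np.uint8);g[v,u]=255;cv2.imwrite('pics/m8.png',g)
# stand coords
piv=np.array([.5614,.055]);x=np.array([-.023,1]);y=np.array([-1,-.023]);S=(W[:,:2]-piv)@np.c_[x,y]
rr=(S[:,0]<-124)|(S[:,0]<-.124)
for s,nm in((1,'L'),(-1,'R')):
    k=rr&(S[:,1]*s>0)
    if k.sum():
        z=W[k];print(nm,k.sum(),z.min(0),z.max(0),np.median(z[:,2]),cv2.minEnclosingCircle(z[:,:2].astype(np.float32)))
print(proj(np.array([.5857,-.0865,.051])))
E
```

```text
[ 0.5889649  -0.0879763   0.16072914] [ 6.97511757e-01  7.16573332e-01  7.59151545e-05 -5.21458194e-05] 0.0007887983607673312
L 657 [ 0.53078957 -0.10200708  0.04643962] [ 0.56088204 -0.06929816  0.05364646] 0.05096938264543009 ((0.5455844402313232, -0.08516895025968552), 0.017111148685216904)
R 2347 [ 0.57354865 -0.2630138   0.03503409] [ 0.89239834 -0.06858423  0.05983155] 0.049750524021605 ((0.7253996133804321, -0.15251260995864868), 0.16716893017292023)
(np.float64(276.3361854213195), np.float64(212.89950227031343))
```

The left ring is at (0.5456, -0.086), and the right ring's inner edge is at x = 0.5735, so its centre is about (0.589, -0.087). That puts them 43 mm apart, as it should be. Descending to just above the ring, then pressing gently.

Call:
drive_tool(
  translation=[
    [-1.5,4,15],
    [0,0,18],
    [0,0,18],
    [0,0,18],
    [0,0,12],
    [0,0,7],
    [0,0,0],
    [0,0,0],
    [0,0,0],
  ],
  rotation=[
    [0,0,0],
    [0,0,0],
    [0,0,0],
    [0,0,0],
    [0,0,0],
    [0,0,0],
    [0,0,0],
    [0,0,0],
    [0,0,0],
  ],
  fingers=[0,0,0,0,0,0,0,0,0],
)

```text
time_s: 21.28
tcp_pos: [0.5939, -0.0906, 0.0733]
tool_rot: [0.698, 0.716, 0.0, 0.001]
contact_force: [0.2, 0.3, 0.6]
finger_gap: 0.0006
grip_force: 0.0
```

Call:
drive_tool(
  translation=[
    [0,0,1],
    [0,0,1],
    [0,0,1],
    [0,0,0],
  ],
  rotation=[
    [0,0,0],
    [0,0,0],
    [0,0,0],
    [0,0,0],
  ],
  fingers=[0,0,0,0],
)

```text
time_s: 21.62
tcp_pos: [0.5932, -0.0908, 0.0697]
tool_rot: [0.698, 0.716, 0.0, 0.0]
contact_force: [-0.9, 0.2, -0.7]
finger_gap: 0.0004
grip_force: 0.0
```

Call:
drive_tool(
  translation=[
    [0,0,0.8],
    [0,0,0.8],
    [0,0,0],
  ],
  rotation=[
    [0,0,0],
    [0,0,0],
    [0,0,0],
  ],
  fingers=[0,0,0],
)

```text
time_s: 21.87
tcp_pos: [0.5933, -0.0908, 0.068]
tool_rot: [0.698, 0.716, 0.0, 0.0]
contact_force: [-0.4, 0.6, 0.9]
finger_gap: 0.0006
grip_force: 0.7
```

Contact is at about TCP z 0.068. I'll press on in small steps.

Call:
drive_tool(
  translation=[
    [0,0,0.8],
    [0,0,0.8],
    [0,0,0],
  ],
  rotation=[
    [0,0,0],
    [0,0,0],
    [0,0,0],
  ],
  fingers=[0,0,0],
)

```text
time_s: 22.12
tcp_pos: [0.5933, -0.0907, 0.0662]
tool_rot: [0.698, 0.716, 0.0, 0.0]
contact_force: [0.1, 0.6, 1.2]
finger_gap: 0.0005
grip_force: 0.4
```

Call:
drive_tool(
  translation=[
    [0,0,0.8],
    [0,0,0.8],
    [0,0,0],
  ],
  rotation=[
    [0,0,0],
    [0,0,0],
    [0,0,0],
  ],
  fingers=[0,0,0],
)

```text
time_s: 22.37
tcp_pos: [0.5935, -0.0906, 0.0647]
tool_rot: [0.698, 0.716, 0.0, 0.0]
contact_force: [1.3, 1.0, 0.6]
finger_gap: 0.0006
grip_force: 0.7
```

Call:
drive_tool(
  translation=[
    [0,0,0.8],
    [0,0,0],
    [0,0,0],
  ],
  rotation=[
    [0,0,0],
    [0,0,0],
    [0,0,0],
  ],
  fingers=[0,0,0],
)

```text
time_s: 22.62
tcp_pos: [0.5933, -0.0906, 0.064]
tool_rot: [0.698, 0.716, 0.0, 0.0]
contact_force: [1.1, 0.7, 0.5]
finger_gap: 0.0006
grip_force: 0.8
```

```bash
cat > rings.py <<'E'
from h import *
P,d=arm.grab_frame('wrist');o=arm.get_obs();cv2.imwrite('pics/r%d.png'%(o['time_s']*100),P[:,:,::-1]);t,dt=arm.grab_frame('top');cv2.imwrite('pics/t%d.png'%(o['time_s']*100),t[:,:,::-1])
# opening of the jaw arms in the wrist view: steel pixels at z .046-.056, stand x between -85 and -45
c=arm.camera_info('wrist');T=c['tool_from_camera'];Rt=R.from_quat(o['tool_rot']).as_matrix()
v,u=np.nonzero(d>.05);a=np.c_[(u-c['cx']),(v-c['cy'])]/c['fx'];r=np.hypot(*a.T);q=np.c_[a*(np.tan(r)/np.maximum(r,1e-9))[:,None],np.ones(len(u))]*d[v,u][:,None]
W=(q@T[:3,:3].T+T[:3,3])@Rt.T+o['tcp_pos'];S=(W[:,:2]-[.5614,.055])@np.array([[-.023,-1],[1,-.023]])
for x in(-.065,-.055,-.045):
    k=(abs(S[:,0]-x)<.003)&(W[:,2]>.042)&(W[:,2]<.056)&(abs(S[:,1])<.06)
    s=S[k,1];print('shank y at',x,len(s),np.round([s[s>0].mean(),s[s<0].mean()],4) if len(s) else '')
E
python3 rings.py
```

```text
shank y at -0.065 483 [ 0.0192 -0.0162]
shank y at -0.055 488 [ 0.0179 -0.0158]
shank y at -0.045 434 [ 0.0176 -0.0162]
```

The ratchet is released: the shanks are 35 mm apart, up from 27. The ring still drags under the finger, so I'll lift.

Call:
drive_tool(
  translation=[
    [0,0,-1],
    [0,0,-2],
    [0,0,-3],
    [0,0,-5],
    [0,0,-10],
    [0,0,-20],
    [0,0,-20],
    [0,0,-20],
    [0,0,-10],
    [0,0,0],
    [0,0,0],
    [0,0,0],
  ],
  rotation=[
    [0,0,0],
    [0,0,0],
    [0,0,0],
    [0,0,0],
    [0,0,0],
    [0,0,0],
    [0,0,0],
    [0,0,0],
    [0,0,0],
    [0,0,0],
    [0,0,0],
    [0,0,0],
  ],
  fingers=[0,0,0,0,0,0,0,0,0,0,0,0],
)

```text
time_s: 23.72
tcp_pos: [0.5924, -0.0909, 0.154]
tool_rot: [0.698, 0.716, -0.001, -0.001]
contact_force: [0.4, 0.1, -0.2]
finger_gap: 0.0006
grip_force: 0.0
```

```bash
python3 rings.py; python3 - <<'E'
from h import *
o=arm.get_obs();P,d=arm.grab_frame('wrist');s,ds=arm.grab_frame('scene');cv2.imwrite('pics/s9.png',s[:,:,::-1])
t,_=arm.grab_frame('top')
c=arm.camera_info('wrist');T=c['tool_from_camera'];Rt=R.from_quat(o['tool_rot']).as_matrix()
v,u=np.nonzero(d>.15);a=np.c_[(u-c['cx']),(v-c['cy'])]/c['fx'];r=np.hypot(*a.T);q=np.c_[a*(np.tan(r)/np.maximum(r,1e-9))[:,None],np.ones(len(u))]*d[v,u][:,None]
W=(q@T[:3,:3].T+T[:3,3])@Rt.T+o['tcp_pos'];S=(W[:,:2]-[.5614,.055])@np.array([[-.023,-1],[1,-.023]])
k=(S[:,0]<-.124)&(S[:,0]>-.165)&(abs(S[:,1])<.07)&(W[:,2]>.042)&(W[:,2]<.057)
for sg in(1,-1):
    z=S[k&(S[:,1]*sg>0)];print('ring',sg,len(z),z.mean(0),z.min(0),z.max(0))
k=(W[:,2]>.060)&(W[:,2]<.085)&(abs(S[:,0]-.075)<.03)&(abs(S[:,1])<.03);print('vial top',k.sum(),S[k].mean(0),W[k,2].max(),S[k].min(0),S[k].max(0))
# stopper in dish, top view
im=np.ascontiguousarray(t[:,:,::-1])[245:300,135:190];m=(im.max(2)<60).astype(np.uint8);n,l,st,cc=cv2.connectedComponentsWithStats(m)
for i in range(1,n):
    if st[i,4]>10:print('dark in dish',st[i],plane('top',cc[i]+(135,245),.025))
E
```

```text
shank y at -0.065 206 [ 0.0198 -0.0215]
shank y at -0.055 188 [ 0.0186 -0.0201]
shank y at -0.045 192 [ 0.018  -0.0195]
ring 1 614 [-0.13762368  0.03940984] [-0.15329263  0.02478927] [-0.12409233  0.05424233]
ring -1 639 [-0.13764812 -0.04038608] [-0.15271808 -0.05493024] [-0.12401865 -0.02552659]<stdin>:10: RuntimeWarning: Mean of empty slice.
  ret = um.true_divide(
Traceback (most recent call last):
ValueError: zero-size array to reduction operation maximum which has no identity
```

```bash
python3 - <<'E'
from h import *
t,dt=arm.grab_frame('top');s,d=arm.grab_frame('scene');c=arm.camera_info('scene')
v,u=np.nonzero(d>0);q=np.c_[(u-c['cx'])/c['fx'],(v-c['cy'])/c['fy'],np.ones(len(u))]*d[v,u][:,None]
W=q@R.from_quat(c['attitude']).as_matrix().T+c['position']
k=(W[:,2]>.062)&(W[:,2]<.1)&(abs(W[:,0]-.56)<.035)&(abs(W[:,1]-.13)<.035);print('vial top',k.sum(),W[k].mean(0),W[k,2].max())
k=(W[:,2]>.025)&(W[:,2]<.05)&(np.hypot(W[:,0]-.429,W[:,1]-.309)<.03);print('stopper',k.sum(),W[k].mean(0),W[k,2].max())
im=np.ascontiguousarray(t[:,:,::-1])[245:300,135:190];n,l,st,cc=cv2.connectedComponentsWithStats((im.max(2)<60).astype(np.uint8))
for i in range(1,n):
    if st[i,4]>10:print('dark in dish',st[i],plane('top',cc[i]+(135,245),.025))
E
```

```text
vial top 97 [0.56121679 0.13141432 0.07248682] 0.0782758327088735
stopper 86 [0.42936237 0.30908023 0.03122041] 0.035934256770092876
dark in dish [22 23  9  7 51] [0.42839957 0.30905855 0.025     ]
```

The vial is upright on its seat with its rim at about 75 mm, the stopper is in the centre of the dish, and the rings are 80 mm apart. Handing in.

```bash
python3 -c "
from rig import arm
print(arm.hand_in())"
```

```text
the job is handed in; nothing more can be done
None
```

I drew the stopper and put it in the white dish, unlocked the forceps so they sprang open, left the vial standing in its ring, and handed the job in; no verdict came back, and I did not re-measure the bystanders at the end.

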